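Lock the sample jars in their carrier with the retaining bar

ROBOT

A 6-joint arm with a two-finger parallel gripper is mounted at the origin on a cart in front of the work surface, level with it; the furniture and walls round the work are solid. World frame = base frame: x ahead of the robot, y to its left, z up, the work surface at z = 0. Lengths are in mm, angles in rad, forces in N, time in s.
With the tool pointing down it reaches from about 350 to 800 mm from the base axis. Payload 7.3 kg.
Tool frame: the origin (TCP) lies midway between the tips of the shut fingers; the grasp point (between the pads) lies 19 mm behind it (ctrl.grip_depth is the distance from the TCP to the grasp point, in mm); z points along the fingers, y is the direction in which the jaws open and shut (so a half turn about z gives the same grasp; the last joint's range is limited). The gripper opens to 85 mm and grips with 20 to 120 N. Pads are 22 mm wide; open, the fingers measure 114 mm over their backs; the gripper's body (76 mm by 85 mm) begins 54 mm behind the grasp point. The pads swing forward as they close: fully open they stand 13 mm farther back than shut.
Start: joints at [1.196, 0.342, 1.524, -0, 1.275, -0.146], TCP at [119.058, 511.341, 231.322] pointing down, gripper open.
Joint ranges: [-2.53, 2.53], [-0.77, 2.02], [0.04, 2.7], [-1, 4.14], [0.28, 2.66], [-3.11, 3.11]. Speed limits (rad/s): [2.57, 2.57, 3.14, 3.14, 3.14, 3.14].

INTERFACE

Orientations are given as a 3x3 rotation matrix whose columns are the frame's x, y, z axes.
In Python, from rig import sensors, viewer, ctrl, boxes_of, spot_point gives the robot as it stands.
- The arm moves only by the shell command python3 -m inch 'ROWS' [FORCE]. ROWS is JSON, a list of rows, each a list of 5 numbers: the shift along the tool's x, y, z in m, then the turn about the tool's z in degrees, then the finger opening in m, from 0 to 0.0854. A call has 1 to 12 rows; each row is the pose to reach, as a shift and turn from the pose commanded when the call began, along the tool's axes at that moment; what a row does not reach only later rows make up. A row lasts 1/10 s, in which the tool goes at most 50 mm and 8.59 degrees, less where a joint would pass 70% of its speed; a pose out of reach is approached as far as the arm can. A call with a gripper value outside its range is refused whole. The fingers move at their own pace and stop on an object; FORCE is the grip in N (left out, the last holds). Time passes only in rows, so rows that repeat a pose let the fingers close. It gives the time, the measured TCP pose, the force and the opening at its end, in the units of the state.
- sensors.get_obs(): the state, without advancing time (a new reading comes with each control period).
- viewer.read_camera(name): name is "side" or "top"; returns a dict with "color" (384x512x3 uint8, red, green, blue), "mtx" (3x3 intrinsics, pixels), "D" ([k1, k2, p1, p2, k3] as OpenCV has them; the pictures are not rectified), "rvec" (rotation vector, rad) and "tvec" (3), from world to camera coordinates, as OpenCV has them. Camera axes: x right, y down, z forward; pixel columns grow to the right and rows downward; lengths in mm; the calibration is good to about 2 mm. A picture is of the moment at which its call begins. There is no depth.
- ctrl.finish_job(): hands the job in, once; it reports no verdict.
Trained networks look in a picture, given as the dict that the camera call returned (one of the last four; its "shot" number tells which), for a name from the list of things; names that differ only in an ending like _2 or _b are one class to them, and where a whole thing is asked for, a point or a joint stands for the part that bears it (a point fixed in the world has none). Each returns a list of dicts, best first, with "confidence" (0 to 1); they miss things now and then, are a little off and sometimes report something else, mostly with a low value. They report only what shows in the picture. A call takes as long as a camera call. They do not tell look-alikes from the thing itself.
- boxes_of(picture, query): "centre" ([x, y, z] in mm, in world coordinates, good to about 4 mm: the middle of the surface that is visible of it).
- spot_point(picture, query): "centre" ([x, y, z] in mm, in world coordinates, good to about 4 mm: a listed point, or the origin of a listed thing).
The state is a dict: "t": time; "joint_positions": joint angles; "joint_velocities": joint speeds; "joint_torque": joint torques, N m; "ee_pos": TCP position; "tcp_rot": TCP orientation; "force": force on the tool from outside, world axes, zero at the start; "torque": the same for the moment, N m; "grip_width": opening from 0.0 (shut) to 1.0 (fully open).
Only numpy, scipy, OpenCV 4.12 (cv2) and the standard library are available. Lean on these libraries where they do the work, as an engineer would, in place of code of your own. Each camera call takes 0.05 s, during which the arm holds its last target.

TASK

Make the jar carrier ready for transport: lay the retaining bar that is long enough to span it over the two jars, with its ends seated down in the two end saddles, setting it down gently instead of dropping it. Then turn both end catches fully inward over the bar's ends, so that they lie in line with the bar. Leave the jars standing in their cells and the shorter bar where it lies.

Things in the scene. Friction and masses are not known exactly. Their poses are not given: they have to be found in the camera images.
- carrier: fixed jar carrier on the desk, base 66 x 240 mm (x, y); origin at the centre of its underside, +y its left end, -x its front. Two jars stand in its middle. Saddle blocks at y = +-75 mm, 20 mm long, each with an open-topped groove along y, 26 mm wide, floor at 78 mm, flared lips to 87 mm. Catch posts at y = +-102 mm, 87 mm high, inner faces at +-92 mm
- carrier_seat (a point): point on the carrier midway between the two saddles at the height of the groove floors, 78 mm above the desk (carrier's axes): the origin of the properly seated bar lies here, the bar's y along this y
- long_bar: the longer retaining bar: flat steel bar 174 mm long (along its y), 20 mm wide (x), 8 mm thick, with an upright black grip block in the middle of its top, 14 mm thick (x), 40 mm long (y), rising from 8 to 34 mm above the underside; origin at the centre of the underside; the same either way round; reaches both saddles, with 5 mm to spare at each end before the catch posts
- short_bar: the shorter, wrong retaining bar: flat steel bar 118 mm long (along its y), 20 mm wide (x), 8 mm thick, with an upright black grip block in the middle of its top, 14 mm thick (x), 40 mm long (y), rising from 8 to 34 mm above the underside; origin at the centre of the underside; the same either way round; too short to reach both saddles; must stay where it lies
- catch_left_wing (a point): centre of the upright black wing of the left (+y) catch, on its vertical pivot axis; wing 30 mm long (y), 9 mm thick (x), 93 to 117 mm above the desk, in line with the flat steel tongue under it (12 mm wide, tip 32 mm from the pivot, 88 to 93 mm above the desk), which points to this point's -y
- catch_right_wing (a point): centre of the upright black wing of the right (-y) catch, on its vertical pivot axis; wing 30 mm long (y), 9 mm thick (x), 93 to 117 mm above the desk, in line with the flat steel tongue under it (12 mm wide, tip 32 mm from the pivot, 88 to 93 mm above the desk), which points to this point's +y
- catch_left (a joint): angle of the left catch: 0 = shut, tongue pointing inward along the carrier's length, over the end of a seated bar; 1.57 = fully open, tongue square to the carrier and pointing to its front (-x of the carrier); shutting turns it anticlockwise seen from above; it stays where it is left
- catch_right (a joint): angle of the right catch: 0 = shut, tongue pointing inward along the carrier's length, over the end of a seated bar; 1.57 = fully open, tongue square to the carrier and pointing to its front (-x of the carrier); shutting turns it clockwise seen from above; it stays where it is left
- jar_left: screw-cap sample jar standing in the left (+y) cell of the carrier, 48 mm across, 67 mm high; origin at the centre of its underside, 8 mm above the desk
- jar_right: screw-cap sample jar standing in the right (-y) cell of the carrier, 48 mm across, 67 mm high; origin at the centre of its underside, 8 mm above the desk
There are look-alikes about, which are no part of the job. Leave any green look-alike of the jar_left alone.

How it is judged:
By the outcome, as a careful person would: the job done as asked, in the order asked, and still so for the second after the job is handed in, with the robot touching nothing.
It also fails if it takes over 54 s, if anything falls off the work surface, if the arm or the gripper's body presses on something with over 40 N, if the wrist force passes 120 N, or if a joint passes its speed limit or range.

## Working session

There is one attempt and no reset: what is moved stays moved. The work goes in short steps, Python scripts to look and compute and a shell command to move; the robot and the scene stay as the last step left them, time stands still between calls to the robot, and variables do not carry over. Pictures are saved under pics/ and viewed, and the job is handed in when it is done.

```bash
ls; mkdir -p pics
cat > h.py <<'E'
import numpy as np, cv2
from rig import sensors, viewer, ctrl, boxes_of, spot_point
def shot(cam,name):
    p=viewer.read_camera(cam); cv2.imwrite(f'pics/{name}.png',cv2.cvtColor(p['color'],cv2.COLOR_RGB2BGR)); return p
def proj(p,X):
    return cv2.projectPoints(np.array(X,float).reshape(-1,1,3),np.array(p['rvec']),np.array(p['tvec']),np.array(p['mtx']),np.array(p['D']))[0][:,0]
def ray(p,uv,z):
    u=cv2.undistortPoints(np.array(uv,float).reshape(-1,1,2),np.array(p['mtx']),np.array(p['D']))[:,0]
    R=cv2.Rodrigues(np.array(p['rvec'],float))[0]; t=np.array(p['tvec'],float).ravel()
    C=-R.T@t; out=[]
    for a in u:
        d=R.T@np.array([a[0],a[1],1]); out.append(C+d*(z-C[2])/d[2])
    return np.array(out)
E
python3 - <<'E'
from h import *
np.set_printoptions(precision=3,suppress=True)
o=sensors.get_obs(); print(o)
for c in('top','side'):
    p=shot(c,c+'0'); print(c,'cam',(-cv2.Rodrigues(np.array(p['rvec'],float))[0].T@np.array(p['tvec'],float).ravel()))
    for q in ['carrier','carrier_seat','long_bar','short_bar','catch_left_wing','catch_right_wing','jar_left','jar_right']:
        for d in spot_point(p,q): print(q,np.array(d['centre']),round(d['confidence'],2))
    for q in ['long_bar','short_bar']:
        for d in boxes_of(p,q): print('box',q,np.array(d['centre']),round(d['confidence'],2))
E
```

```text
pics
{'t': 0.0, 'joint_positions': array([ 1.196,  0.343,  1.525, -0.   ,  1.275, -0.146]), 'joint_velocities': array([-0.001, -0.   ,  0.001, -0.   ,  0.001, -0.001]), 'joint_torque': array([ -0.002, -43.367, -24.601,  -0.   ,   0.008,   0.   ]), 'ee_pos': array([118.907, 510.939, 230.629]), 'tcp_rot': array([[-0.974,  0.227, -0.001],
       [ 0.227,  0.974, -0.001],
       [ 0.   , -0.002, -1.   ]]), 'force': array([-0.131, -0.349,  0.561]), 'torque': array([-0.023,  0.017, -0.038]), 'grip_width': 1.0006298839814967}
top cam [ 276.66   -26.317 1113.9  ]
carrier [475.6 172.   -2.7] 0.57
carrier [480.7 169.8  79. ] 0.5
carrier_seat [483.  169.8  77.6] 0.82
long_bar [ 469.3 -333.4    0.7] 0.57
short_bar [ 472.2 -124.9    1.1] 0.79
catch_left_wing [456.8 275.7 102.8] 0.46
catch_right_wing [494.7  72.5 111. ] 0.49
jar_left [475.2 200.1   7.8] 0.95
jar_left [434.6  -7.4   0.1] 0.88
jar_left [481.3 145.5   9. ] 0.2
jar_right [481.2 146.3   9.8] 0.75
box long_bar [ 466.3 -324.6    8. ] 0.72
box short_bar [ 471.3 -122.4    7.6] 0.92
side cam [ 288.893 -921.503  967.517]
carrier [479.  169.9  -0.1] 0.78
carrier_seat [477.3 174.9  77.1] 0.68
long_bar [ 470.8 -336.5    0.4] 0.81
short_bar [ 469.8 -122.6    0.6] 0.76
catch_right_wing [489.9  69.1 104.4] 0.58
jar_left [433.3 -11.2   3. ] 0.8
jar_left [474.4 199.3  10.7] 0.59
jar_right [478.9 140.3   6.2] 0.5
box long_bar [ 472.6 -351.8    9.9] 0.87
box short_bar [ 464.  -136.1    6.3] 0.63
```

View pics/top0.png

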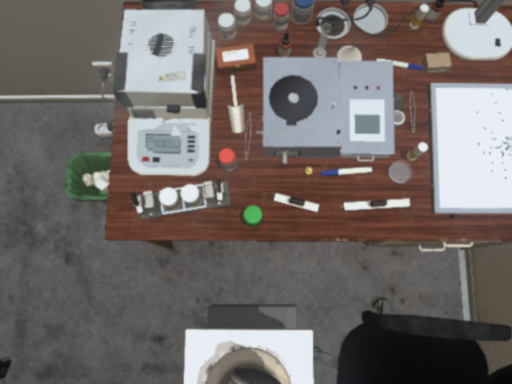

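View pics/side0.png

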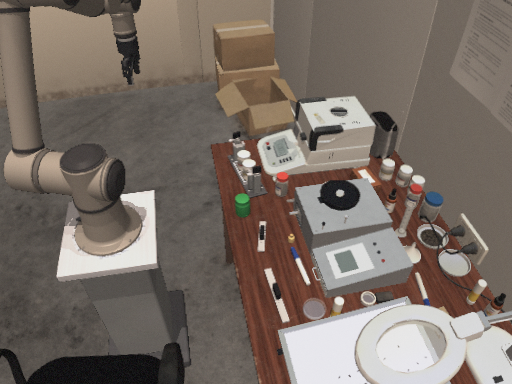

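Run:
```python
import cv2
a=cv2.imread('pics/top0.png'); b=cv2.imread('pics/side0.png')
cv2.imwrite('pics/z1.png',cv2.resize(a[170:225,125:235],None,fx=7,fy=7,interpolation=cv2.INTER_CUBIC))
cv2.imwrite('pics/z2.png',cv2.resize(a[180:225,320:430],None,fx=7,fy=7,interpolation=cv2.INTER_CUBIC))
cv2.imwrite('pics/z3.png',cv2.resize(b[125:205,215:295],None,fx=7,fy=7,interpolation=cv2.INTER_CUBIC))
cv2.imwrite('pics/z4.png',cv2.resize(b[260:330,250:300],None,fx=8,fy=8,interpolation=cv2.INTER_CUBIC))
```

```text
(no output)
```

View pics/z1.png

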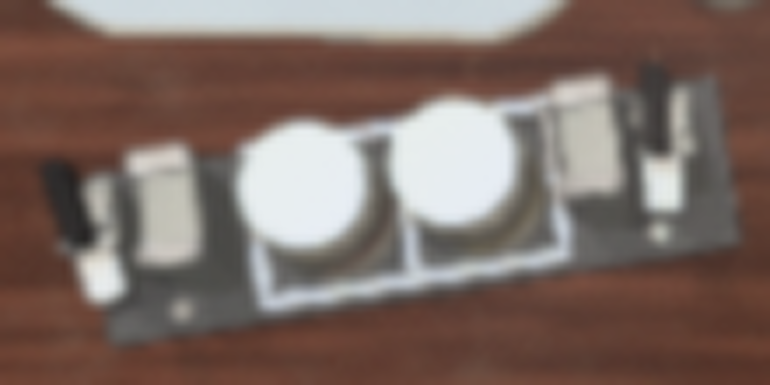

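View pics/z2.png

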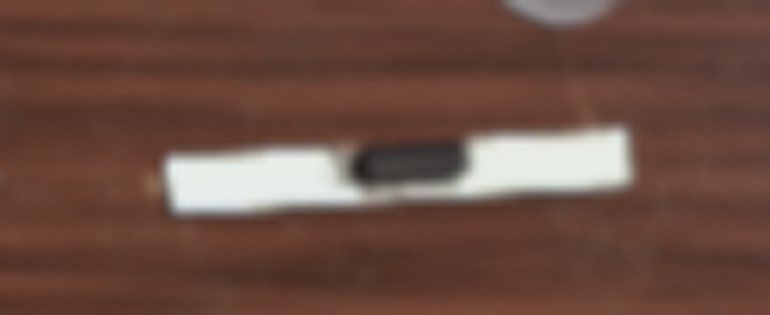

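View pics/z3.png

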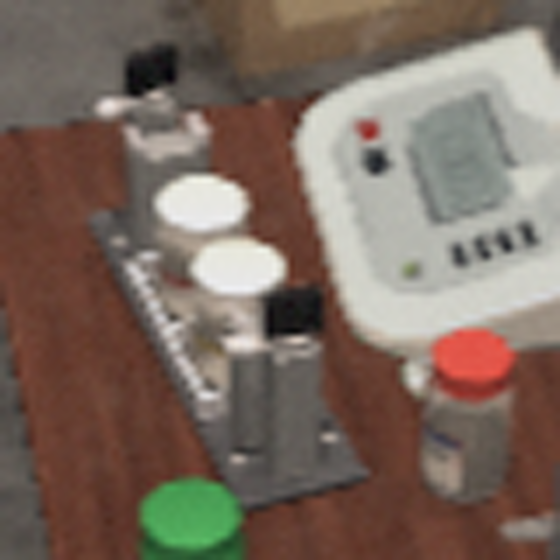

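View pics/z4.png

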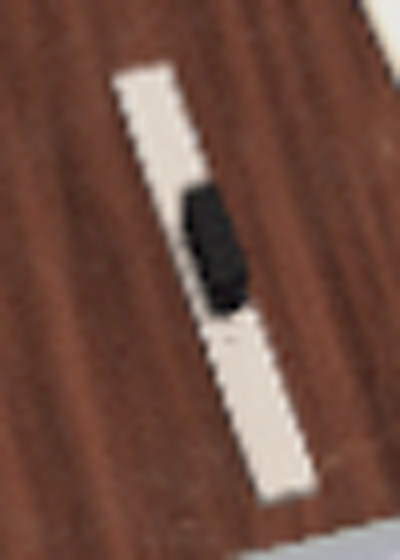

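Run:
```python
from h import *
np.set_printoptions(precision=1,suppress=True)
T=viewer.read_camera('top'); S=viewer.read_camera('side')
f=lambda pts,s,o:(np.array(pts,float)+0.5)/s-0.5+np.array(o)
def meas(cam,pts,s,o,z): return ray(cam,f(pts,s,o),z)
t=(7,(125,170))
c=meas(T,[(110,345),(738,240),(712,78)],*t,4);print('carrier FL FR BR',c, np.linalg.norm(c[0]-c[1]),np.linalg.norm(c[2]-c[1]))
d=c[0]-c[1];print('yaw',np.degrees(np.arctan2(-d[0],d[1])),'ctr',(c[0]+c[2])/2)
j=meas(T,[(302,186),(454,163)],*t,75);print('jar tops',j)
d=j[0]-j[1];print('yaw',np.degrees(np.arctan2(-d[0],d[1])),'ctr',j.mean(0))
s=(7,(215,125))
c=meas(S,[(95,215),(240,508),(368,473)],*s,4);print('side FL FR BR',c);d=c[0]-c[1];print('yaw',np.degrees(np.arctan2(-d[0],d[1])),'ctr',(c[0]+c[2])/2)
j=meas(S,[(201,204),(239,269)],*s,75);print('jar tops',j,j.mean(0))
b=meas(T,[(165,155),(170,213),(632,187),(627,128)],7,(320,180),8);print('bar',b,b.mean(0));m=(b[0]+b[1]-b[2]-b[3])/2;print(np.degrees(np.arctan2(-m[0],m[1])),np.linalg.norm(m))
b=meas(S,[(113,77),(170,64),(316,487),(262,500)],8,(250,260),8);print('barS',b,b.mean(0));m=(b[0]+b[1]-b[2]-b[3])/2;print(np.degrees(np.arctan2(-m[0],m[1])),np.linalg.norm(m))
# catch wings/tongues top
print('L wing ends z117, tongue tip z93',meas(T,[(48,170),(80,245)],*t,117),meas(T,[(105,298)],*t,93))
print('R',meas(T,[(653,68),(655,150)],*t,117),meas(T,[(663,208)],*t,93))
```

```text
carrier FL FR BR [[426.4 287.9   4. ]
 [467.3  52.9   4. ]
 [529.6  63.9   4. ]] 238.44788284732354 63.30143734669352
yaw 9.862997705406327 ctr [478.  175.9   4. ]
jar tops [[473.9 202.6  75. ]
 [482.3 148.9  75. ]]
yaw 8.978912931791596 ctr [478.1 175.8  75. ]
side FL FR BR [[430.5 288.    4. ]
 [465.2  51.2   4. ]
 [530.8  63.1   4. ]]
yaw 8.333255142138153 ctr [480.7 175.6   4. ]
jar tops [[473.4 197.3  75. ]
 [482.6 143.5  75. ]] [478.  170.4  75. ]
bar [[ 473.3 -244.     8. ]
 [ 451.3 -245.1    8. ]
 [ 461.6 -419.5    8. ]
 [ 484.1 -419.1    8. ]] [ 467.6 -331.9    8. ]
3.455275708694278 175.08272043806278
barS [[ 451.3 -249.7    8. ]
 [ 472.5 -248.1    8. ]
 [ 481.5 -421.6    8. ]
 [ 463.3 -422.6    8. ]] [ 467.1 -335.5    8. ]
3.4702768861330533 173.5656572959138
L wing ends z117, tongue tip z93 [[471.1 280.7 117. ]
 [445.3 268.1 117. ]] [[430.8 265.3  93. ]]
R [[507.3  74.9 117. ]
 [478.8  73.6 117. ]] [[463.1  72.8  93. ]]
```

```bash
cat >> h.py <<'E'
np.set_printoptions(precision=4,suppress=True)
def go(*targets):
    """targets: (x,y,z,jaw_yaw_deg) -> tool shift in m, turn deg from measured pose"""
    o=sensors.get_obs(); R=np.array(o['tcp_rot']); p=np.array(o['ee_pos'])
    y0=np.degrees(np.arctan2(R[1,1],R[0,1])); print('t',o['t'],'pos',p,'jawyaw',y0,'F',o['force'],'gw',o['grip_width'],'q',o['joint_positions'])
    for T in targets:
        s=R.T@(np.array(T[:3])-p)/1000; a=-(T[3]-y0); a=(a+90)%180-90
        print(T,'->',s,'turn',a)
E
python3 -c "
from h import *
go((430,170,260,40),(467.4,-333.5,230,3.46))"
```

```text
t 1.2 pos [119.042  511.3517 231.3302] jawyaw 76.89256216537419 F [ 0.9889 -0.072  -0.2438] gw 0.9973688379940049 q [ 1.196   0.342   1.5241  0.      1.2754 -0.146 ]
(430, 170, 260, 40) -> [-0.3803 -0.2619 -0.0287] turn 36.89256216537419
(467.4, -333.5, 230, 3.46) -> [-0.5309 -0.7438  0.0013] turn 73.43256216537418
```

```bash
python3 -m inch '[[-0.02,-0.01,-0.02,2,0.05],[-0.06,-0.04,-0.03,6,0.05],[-0.1,-0.07,-0.03,10,0.05],[-0.14,-0.1,-0.03,14,0.05],[-0.18,-0.125,-0.03,18,0.05],[-0.22,-0.15,-0.03,22,0.05],[-0.26,-0.18,-0.03,26,0.05],[-0.3,-0.21,-0.03,30,0.05],[-0.34,-0.235,-0.03,34,0.05],[-0.37,-0.26,-0.03,37,0.05],[-0.385,-0.29,-0.03,37,0.05],[-0.4,-0.32,-0.03,37,0.05]]' 40; python3 -c "
from h import *
go((467.4,-333.5,180,3.46),(467.4,-333.5,60,3.46))"
```

```text
t: 2.4
ee_pos: [436.6, 107.4, 261.2]
tcp_rot: [[-0.641, 0.768, -0.0], [0.768, 0.641, 0.0], [0.0, -0.0, -1.0]]
force: [0.1, 0.3, 0.2]
grip_width: 0.585
t 2.4 pos [436.5955 107.3819 261.1727] jawyaw 39.855695852652666 F [0.1061 0.3393 0.1724] gw 0.5848520936535273 q [ 0.0703  0.1783  1.6634  0.0001  1.2999 -0.6253]
(467.4, -333.5, 180, 3.46) -> [-0.3582 -0.2589  0.0811] turn 36.395695852652665
(467.4, -333.5, 60, 3.46) -> [-0.3582 -0.2589  0.2011] turn 36.395695852652665
```

```bash
python3 -m inch '[[-0.03,-0.022,0.0,4,0.05],[-0.067,-0.049,0.0,8,0.05],[-0.104,-0.075,0.0,12,0.05],[-0.14,-0.101,0.0,16,0.05],[-0.177,-0.128,0.0,20,0.05],[-0.213,-0.154,0.005,24,0.05],[-0.25,-0.181,0.02,28,0.05],[-0.287,-0.207,0.04,32,0.05],[-0.323,-0.234,0.06,36,0.05],[-0.35,-0.253,0.09,36.4,0.05],[-0.358,-0.259,0.13,36.4,0.05],[-0.358,-0.259,0.15,36.4,0.05]]'
python3 - <<'E'
from h import *
go((467.4,-333.5,60,3.46),(467.4,-333.5,12,3.46))
for c in('top','side'):
    p=shot(c,c+'1'); u=proj(p,[[467.4,-333.5,34]])[0].astype(int); print(u)
    im=cv2.cvtColor(p['color'],cv2.COLOR_RGB2BGR)
    h=40; cv2.imwrite(f'pics/{c}1z.png',cv2.resize(im[u[1]-h:u[1]+h,u[0]-50:u[0]+50],None,fx=7,fy=7,interpolation=cv2.INTER_CUBIC))
E
```

```text
t: 3.6
ee_pos: [465.5, -332.9, 107.7]
tcp_rot: [[-0.058, 0.998, -0.003], [0.998, 0.058, 0.003], [0.003, -0.003, -1.0]]
force: [-0.2, -0.5, 0.0]
grip_width: 0.585
t 3.6 pos [ 465.4604 -332.8626  107.6978] jawyaw 3.349892836057352 F [-0.235  -0.4964  0.034 ] gw 0.5847951809682275 q [-0.7546  0.5511  1.5527 -0.0001  1.0418 -0.813 ]
(467.4, -333.5, 60, 3.46) -> [-0.0009  0.002   0.0477] turn -0.11010716394264364
(467.4, -333.5, 12, 3.46) -> [-0.001   0.0022  0.0957] turn -0.11010716394264364
[379 202]
[276 287]
```

View pics/top1z.png

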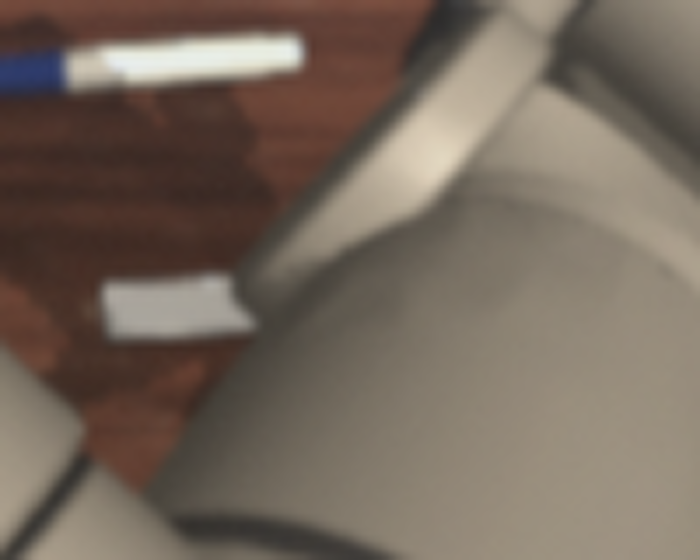

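View pics/side1z.png

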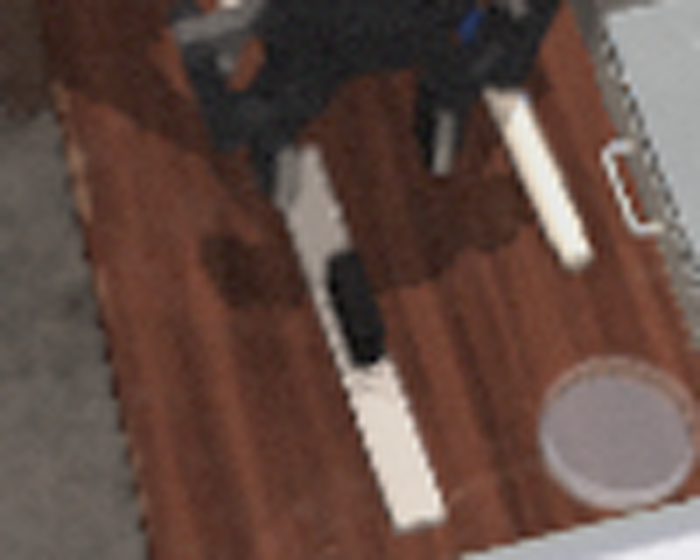

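```bash
python3 -m inch '[[0,0,0.02,0,0.05],[0,0.001,0.045,0,0.05],[0,0.001,0.06,0,0.05],[0,0.001,0.07,0,0.05],[0,0.001,0.07,0,0.05],[0,0.001,0.07,0,0.05]]'
python3 - <<'E'
from h import *
go((467.4,-333.5,11.5,3.46))
p=shot('side','side2'); u=proj(p,[[467.4,-333.5,34]])[0].astype(int)
im=cv2.cvtColor(p['color'],cv2.COLOR_RGB2BGR)
cv2.imwrite('pics/side2z.png',cv2.resize(im[u[1]-40:u[1]+40,u[0]-50:u[0]+50],None,fx=7,fy=7,interpolation=cv2.INTER_CUBIC))
E
```

```text
t: 4.3
ee_pos: [468.6, -332.1, 42.5]
tcp_rot: [[-0.061, 0.998, 0.001], [0.998, 0.061, -0.001], [-0.001, 0.001, -1.0]]
force: [-0.6, -0.2, -0.8]
grip_width: 0.582
t 4.3 pos [ 468.6083 -332.1421   42.4686] jawyaw 3.5092531895977976 F [-0.6414 -0.2076 -0.8345] gw 0.5820258153207255 q [-0.75    0.6379  1.6081  0.0001  0.8938 -0.8114]
(467.4, -333.5, 11.5, 3.46) -> [-0.0012 -0.0013  0.031 ] turn 0.0492531895977919
```

View pics/side2z.png

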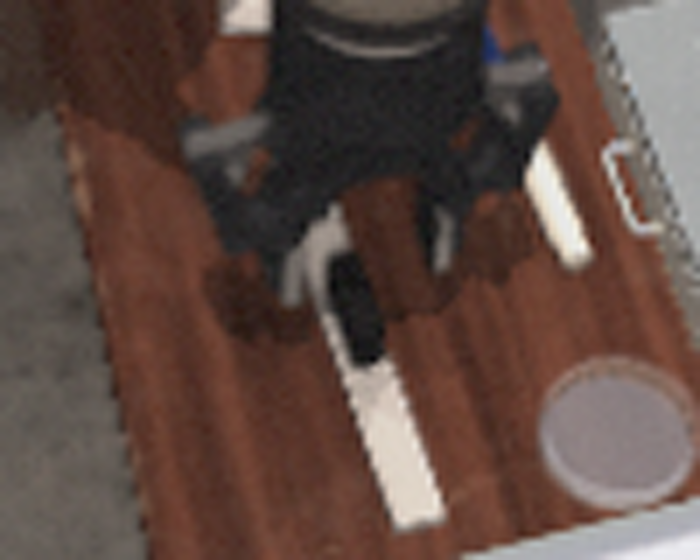

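```bash
python3 -m inch '[[-0.001,-0.001,0.015,0,0.05],[-0.001,-0.001,0.028,0,0.05],[-0.001,-0.001,0.031,0,0.05],[-0.001,-0.001,0.031,0,0.05],[-0.001,-0.001,0.031,0,0.03],[-0.001,-0.001,0.031,0,0.01],[-0.001,-0.001,0.031,0,0.0],[-0.001,-0.001,0.031,0,0.0],[-0.001,-0.001,0.031,0,0.0],[-0.001,-0.001,0.031,0,0.0]]' 60; python3 -c "
from h import *
go((467.4,-333.5,11.5,3.46))"
```

```text
t: 5.35
ee_pos: [467.4, -333.1, 10.9]
tcp_rot: [[-0.061, 0.998, 0.001], [0.998, 0.061, -0.001], [-0.001, 0.001, -1.0]]
force: [-0.5, 0.4, 5.4]
grip_width: 0.15
t 5.35 pos [ 467.4198 -333.1331   10.9442] jawyaw 3.491171949768995 F [-0.5254  0.3552  5.381 ] gw 0.14954391028882752 q [-0.7528  0.6842  1.6282  0.0002  0.8278 -0.8138]
(467.4, -333.5, 11.5, 3.46) -> [-0.0004 -0.     -0.0006] turn 0.031171949768989293
```

```bash
python3 -m inch '[[0,0,-0.01,0,0],[0,0,-0.03,0,0],[0,0,-0.07,0,0],[0,0,-0.11,0,0],[0.01,0,-0.15,0,0],[0.04,-0.01,-0.18,0,0],[0.08,-0.01,-0.2,0,0],[0.12,-0.01,-0.2,0,0],[0.16,-0.01,-0.2,0,0],[0.2,-0.01,-0.2,0,0],[0.24,-0.01,-0.2,0,0],[0.28,-0.01,-0.2,0,0]]'
python3 - <<'E'
from h import *
go((479,173.5,200,9.4))
E
```

```text
t: 6.55
ee_pos: [439.2, -52.3, 210.6]
tcp_rot: [[-0.061, 0.998, -0.0], [0.998, 0.061, 0.0], [0.0, -0.0, -1.0]]
force: [0.7, 0.1, -1.0]
grip_width: 0.148
t 6.55 pos [439.1795 -52.3436 210.5597] jawyaw 3.4715806333131343 F [ 0.7058  0.0508 -0.9767] gw 0.1481677125632825 q [-0.2923  0.211   1.7694  0.0001  1.1614 -0.353 ]
(479, 173.5, 200, 9.4) -> [0.223  0.0534 0.0106] turn -5.928419366686867
```

```bash
python3 -m inch '[[0.03,0.007,0,-1,0],[0.07,0.016,0,-2,0],[0.11,0.025,0,-3,0],[0.15,0.035,0,-4,0],[0.19,0.045,0,-5,0],[0.215,0.052,0.01,-6,0],[0.223,0.0535,0.03,-6,0],[0.223,0.0535,0.05,-6,0],[0.223,0.0535,0.06,-6,0],[0.223,0.0535,0.06,-6,0],[0.223,0.0535,0.06,-6,0]]'
python3 - <<'E'
from h import *
go((479,173.5,150,9.4))
for c in('top','side'):
    p=shot(c,c+'3'); u=proj(p,[[479,173.5,100]])[0].astype(int); print(u)
    im=cv2.cvtColor(p['color'],cv2.COLOR_RGB2BGR)
    y0=max(u[1]-55,0);x0=max(u[0]-65,0); print(x0,y0)
    cv2.imwrite(f'pics/{c}3z.png',cv2.resize(im[y0:u[1]+50,x0:u[0]+60],None,fx=6,fy=6,interpolation=cv2.INTER_CUBIC))
E
```

```text
t: 7.65
ee_pos: [480.1, 171.6, 151.0]
tcp_rot: [[-0.164, 0.986, 0.001], [0.986, 0.164, 0.0], [0.0, 0.001, -1.0]]
force: [1.0, 0.3, -1.1]
grip_width: 0.151
t 7.65 pos [480.0795 171.649  150.9572] jawyaw 9.45670035827731 F [ 1.0424  0.3447 -1.075 ] gw 0.1511079829427945 q [0.1929 0.3956 1.6841 0.0001 1.0613 0.0278]
(479, 173.5, 150, 9.4) -> [ 0.002  -0.0008  0.001 ] turn 0.056700358277311125
[177 192]
112 137
[245 151]
180 96
```

View pics/top3z.png

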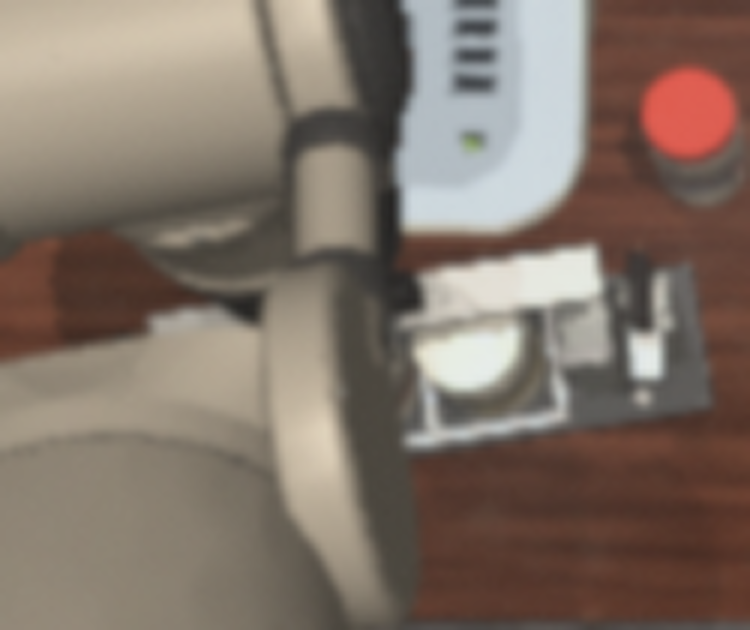

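View pics/side3z.png

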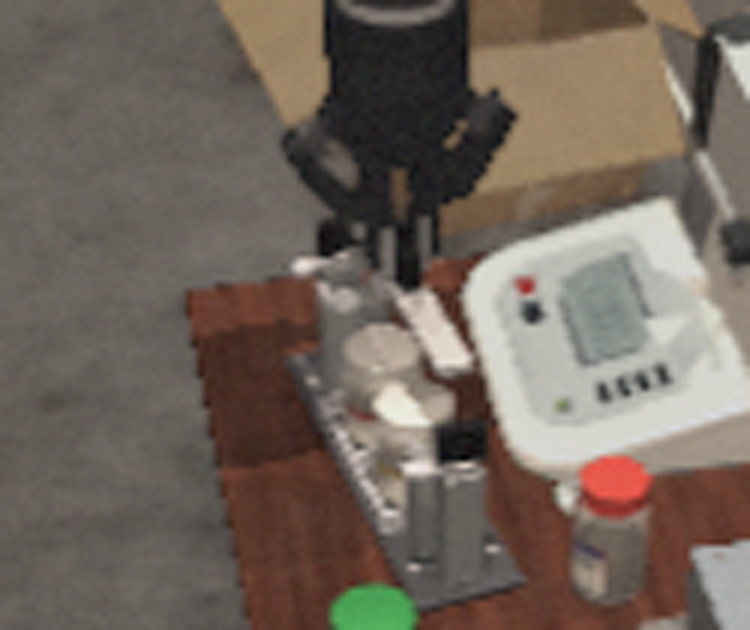

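Run:
```python
from h import *
f=lambda pts,s,o:(np.array(pts,float)+0.5)/s-0.5+np.array(o)
T=viewer.read_camera('top'); S=viewer.read_camera('side')
z=151-10.9+8
print(ray(T,f([(597,245),(606,303)],6,(112,137)),z)); print(ray(S,f([(438,373),(472,360)],6,(180,96)),z))
a=np.radians(9.46);e=np.array([480.1,171.6])-87*np.array([-np.sin(a),np.cos(a)]);print('expect end mid',e,e-10*np.array([np.cos(a),np.sin(a)]),e+10*np.array([np.cos(a),np.sin(a)]))
# saddle from initial pic: project model features
yaw=9.4
for (cx,cy,yaw) in [(479,173.5,9.4)]:
  c,s=np.cos(np.radians(yaw)),np.sin(np.radians(yaw))
  W=lambda x,y,z:(cx+c*x-s*y,cy+s*x+c*y,z)
  for n,P,o,k in(('top0',T,(125,170),7),('side0',S,(215,125),7)):
    im=cv2.imread(f'pics/{n}.png'); x0,y0=o; h,w=(55,110) if n=='top0' else (80,80)
    im=cv2.resize(im[y0:y0+h,x0:x0+w],None,fx=k,fy=k,interpolation=cv2.INTER_CUBIC)
    def poly(pts,col):
        u=((proj(P,[W(*p) for p in pts])-np.array(o)+.5)*k-.5).astype(np.int32)
        cv2.polylines(im,[u],True,col,1)
    poly([(-33,-120,4),(33,-120,4),(33,120,4),(-33,120,4)],(0,255,0))
    for y in(-75,75):
        poly([(-13,y-10,87),(13,y-10,87),(13,y+10,87),(-13,y+10,87)],(0,0,255))
    for y in(-102,102):
        poly([(-4.5,y-15,117)][:0]+[(-15,y-4.5,117),(15,y-4.5,117),(15,y+4.5,117),(-15,y+4.5,117)],(255,0,255))
    t=np.linspace(0,6.28,30)
    for y in(-27.2,27.2): poly([(24*np.cos(q),y+24*np.sin(q),75) for q in t],(255,0,0))
    cv2.imwrite(f'pics/fit_{n}.png',im)
```

```text
[[504.5226  87.5919 148.1   ]
 [481.6319  83.5256 148.1   ]]
[[483.6609  79.6019 148.1   ]
 [503.555   86.9527 148.1   ]]
expect end mid [494.3992  85.7831] [484.5352  84.1396] [504.2632  87.4267]
```

View pics/fit_top0.png

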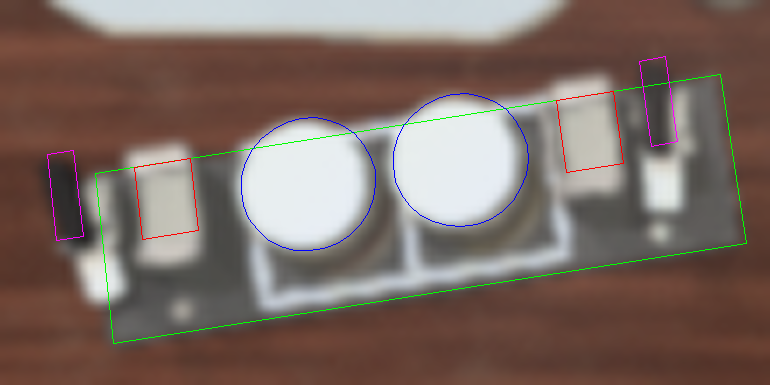

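View pics/fit_side0.png

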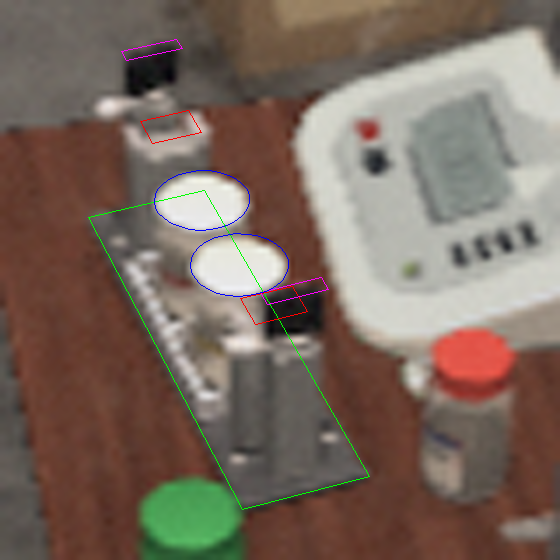

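```bash
python3 -c "
from h import *
go((478.7,174.5,104,9.4))"
```

```text
t 7.85 pos [480.3072 171.7478 151.2444] jawyaw 9.463332060021703 F [-0.7408 -0.2082 -0.8985] gw 0.15084949938817305 q [0.193  0.395  1.6841 0.0001 1.0607 0.0278]
(478.7, 174.5, 104, 9.4) -> [ 0.003  -0.0012  0.0472] turn 0.06333206002170755
```

```bash
python3 -m inch '[[0.003,-0.001,0.01,0,0],[0.003,-0.001,0.025,0,0],[0.003,-0.001,0.038,0,0],[0.003,-0.001,0.045,0,0],[0.003,-0.001,0.047,0,0],[0.003,-0.001,0.047,0,0]]'
python3 - <<'E'
from h import *
go((478.7,174.5,104,9.4))
for c in('top','side'):
    p=shot(c,c+'4'); u=proj(p,[[479,173.5,100]])[0].astype(int)
    im=cv2.cvtColor(p['color'],cv2.COLOR_RGB2BGR)
    x0,x1,y0,y1=(125,235,165,225) if c=='top' else (215,285,120,200)
    cv2.imwrite(f'pics/{c}4z.png',cv2.resize(im[y0:y1,x0:x1],None,fx=7,fy=7,interpolation=cv2.INTER_CUBIC))
E
```

```text
t: 8.45
ee_pos: [478.3, 174.7, 103.2]
tcp_rot: [[-0.165, 0.986, -0.0], [0.986, 0.165, 0.0], [0.0, -0.0, -1.0]]
force: [-0.0, -0.2, 0.0]
grip_width: 0.153
t 8.45 pos [478.2932 174.738  103.187 ] jawyaw 9.490544454217044 F [-0.0254 -0.2262  0.0332] gw 0.1530327390066839 q [0.1996 0.4572 1.7408 0.0001 0.9438 0.0339]
(478.7, 174.5, 104, 9.4) -> [-0.0003  0.0004 -0.0008] turn 0.0905444542170386
```

View pics/top4z.png

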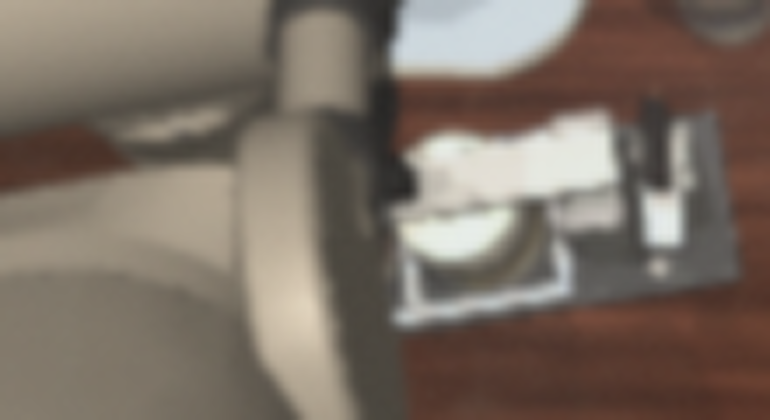

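View pics/side4z.png

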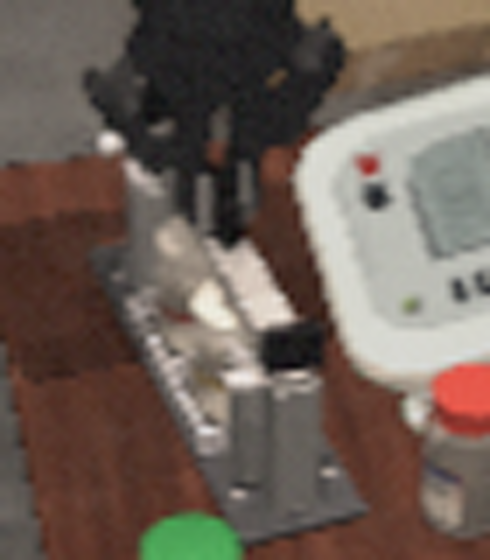

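Run:
```python
from h import *
T=viewer.read_camera('top'); S=viewer.read_camera('side')
def draw(cx,cy,yaw,bar,tag):
  for n,P,o,k,sz in(('top4',T,(180,170),12,(45,55)),('side4',S,(215,120),10,(80,60))):
    im=cv2.imread(f'pics/{n}.png'); x0,y0=o
    im=cv2.resize(im[y0:y0+sz[0],x0:x0+sz[1]],None,fx=k,fy=k,interpolation=cv2.INTER_CUBIC)
    def poly(pose,pts,col):
        c,s=np.cos(np.radians(pose[2])),np.sin(np.radians(pose[2]))
        X=[(pose[0]+c*x-s*y,pose[1]+s*x+c*y,z) for x,y,z in pts]
        u=((proj(P,X)-np.array(o)+.5)*k-.5).astype(np.int32)
        cv2.polylines(im,[u],True,col,1)
    C=(cx,cy,yaw)
    poly(C,[(-33,-120,4),(33,-120,4),(33,120,4),(-33,120,4)],(0,255,0))
    for y in(-75,75): poly(C,[(-13,y-10,87),(13,y-10,87),(13,y+10,87),(-13,y+10,87)],(0,0,255))
    for y in(-102,102): poly(C,[(-15,y-4.5,117),(15,y-4.5,117),(15,y+4.5,117),(-15,y+4.5,117)],(255,0,255))
    bz=bar[3]
    poly(bar,[(-10,-87,bz+8),(10,-87,bz+8),(10,87,bz+8),(-10,87,bz+8)],(255,255,0))
    cv2.imwrite(f'pics/fit4_{n}{tag}.png',im)
draw(478.7,174.5,9.4,(478.3,174.7,9.49,92.3),'')
```

```text
(no output)
```

View pics/fit4_top4.png

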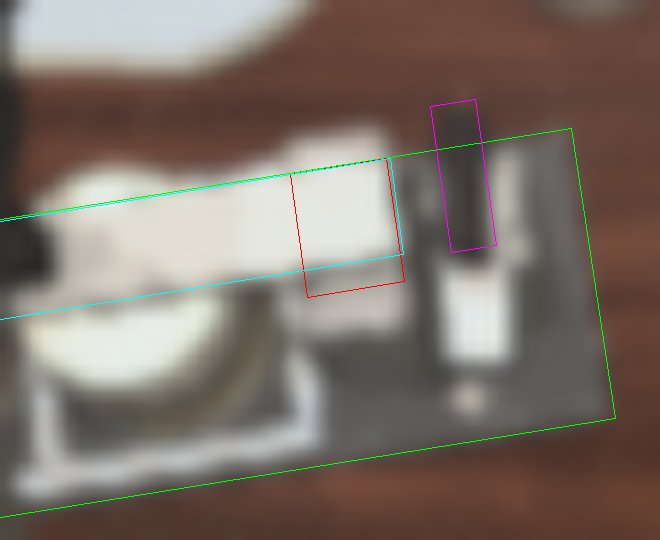

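View pics/fit4_side4.png

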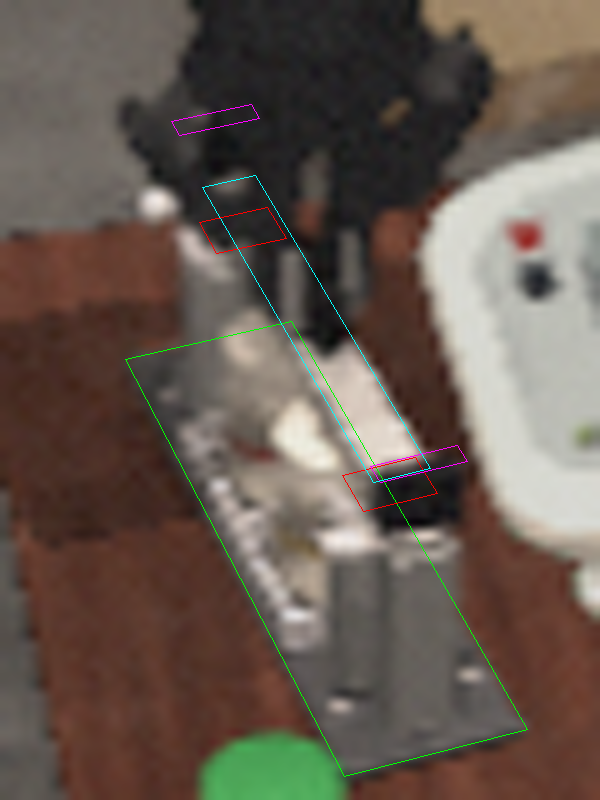

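```bash
python3 -m inch '[[0,-0.001,0.002,0,0],[0,-0.001,0.004,0,0],[0,-0.001,0.006,0,0],[0,-0.001,0.008,0,0],[0,-0.001,0.009,0,0],[0,-0.001,0.01,0,0],[0,-0.001,0.011,0,0]]' ; python3 -c "
from h import *
go((478.7,174.5,89,9.4))"
```

```text
t: 9.35
ee_pos: [477.4, 174.5, 92.2]
tcp_rot: [[-0.165, 0.986, 0.0], [0.986, 0.165, 0.0], [0.0, 0.0, -1.0]]
force: [0.1, -0.8, -0.5]
grip_width: 0.149
t 9.35 pos [477.3587 174.5491  92.2226] jawyaw 9.490497575028066 F [ 0.0765 -0.7999 -0.5358] gw 0.1491570297765954 q [0.1996 0.4713 1.7548 0.0001 0.9154 0.0339]
(478.7, 174.5, 89, 9.4) -> [-0.0003  0.0013  0.0032] turn 0.09049757502806699
```

```bash
python3 -m inch '[[0,0,0.0007,0,0],[0,0,0.0014,0,0],[0,0,0.002,0,0],[0,0,0.0026,0,0],[0,0,0.003,0,0],[0,0,0.003,0,0]]' ; python3 -c "
from h import *
go((478.7,174.5,89,9.4))"
```

```text
t: 9.95
ee_pos: [477.3, 174.5, 89.2]
tcp_rot: [[-0.165, 0.986, -0.0], [0.986, 0.165, 0.0], [0.0, -0.0, -1.0]]
force: [0.0, 0.6, 0.0]
grip_width: 0.156
t 9.95 pos [477.289  174.5141  89.2469] jawyaw 9.490046186474538 F [0.0015 0.5827 0.0212] gw 0.15565955867338574 q [0.1996 0.4756 1.7578 0.0001 0.9082 0.0339]
(478.7, 174.5, 89, 9.4) -> [-0.0002  0.0014  0.0002] turn 0.0900461864745381
```

```bash
python3 -m inch '[[0,0,0.0005,0,0],[0,0,0.001,0,0],[0,0,0.001,0,0]]' ; python3 -m inch '[[0,0,0.0004,0,0],[0,0,0.0008,0,0],[0,0,0.0008,0,0]]'
```

```text
t: 10.25
ee_pos: [477.4, 174.6, 88.9]
tcp_rot: [[-0.165, 0.986, 0.001], [0.986, 0.165, 0.0], [0.0, 0.001, -1.0]]
force: [-2.5, -0.1, 5.0]
grip_width: 0.147
t: 10.55
ee_pos: [477.4, 174.5, 88.9]
tcp_rot: [[-0.165, 0.986, 0.001], [0.986, 0.165, 0.0], [-0.0, 0.001, -1.0]]
force: [-3.3, -0.9, 12.5]
grip_width: 0.148
```

```bash
python3 -m inch '[[0,0,-0.0005,0,0],[0,0,-0.001,0,0.01],[0,0,-0.001,0,0.02],[0,0,-0.001,0,0.035],[0,0,-0.001,0,0.04],[0,0,-0.02,0,0.04],[0,0,-0.06,0,0.04],[0,0,-0.1,0,0.04],[0,0,-0.14,0,0.04],[0.03,0,-0.16,0,0.04],[0.06,0,-0.16,0,0.04],[0.09,-0.02,-0.16,0,0.04]]' 30
python3 - <<'E'
from h import *
go((496,73,160,99))
for c in('top','side'):
    p=shot(c,c+'5')
    im=cv2.cvtColor(p['color'],cv2.COLOR_RGB2BGR)
    x0,x1,y0,y1=(125,235,165,225) if c=='top' else (215,285,120,200)
    cv2.imwrite(f'pics/{c}5z.png',cv2.resize(im[y0:y1,x0:x1],None,fx=7,fy=7,interpolation=cv2.INTER_CUBIC))
E
```

```text
t: 11.75
ee_pos: [444.1, 261.1, 248.1]
tcp_rot: [[-0.163, 0.987, 0.003], [0.987, 0.163, 0.001], [0.001, 0.003, -1.0]]
force: [-0.8, 1.0, -0.8]
grip_width: 0.47
t 11.75 pos [444.1298 261.0878 248.0675] jawyaw 9.407697116631697 F [-0.7867  0.9605 -0.8209] gw 0.4704999115125955 q [0.3826 0.3093 1.5243 0.     1.305  0.2184]
(496, 73, 160, 99) -> [-0.1941  0.0202  0.088 ] turn -89.5923028833683
```

View pics/top5z.png

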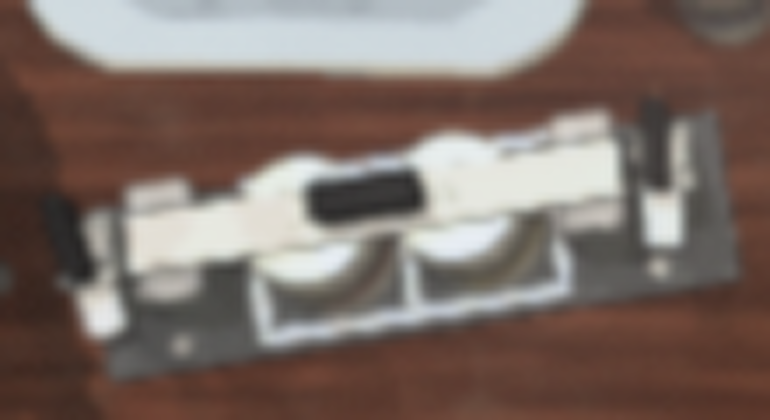

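View pics/side5z.png

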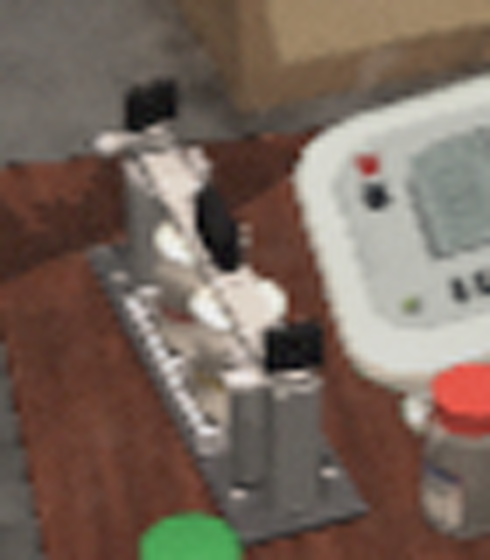

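```bash
cat > cat.py <<'E'
from h import *
def catch(pic,P,out,ths,pose=(477.4,174.5,9.49)):
    im0=cv2.imread(pic); rows=[]
    for sgn in(1,-1):
        r=[]
        for th in ths:
            cx,cy,yw=pose; a=np.radians(yw); pv=np.array([cx-sgn*102*np.sin(a),cy+sgn*102*np.cos(a)])
            # tongue dir, carrier frame: shut = -sgn*y ; open(+) toward -x
            t=np.radians(th); d=np.array([-np.sin(t),-sgn*np.cos(t)]); d=np.array([np.cos(a)*d[0]-np.sin(a)*d[1],np.sin(a)*d[0]+np.cos(a)*d[1]]); n=np.array([-d[1],d[0]])
            u0=proj(P,[[*pv,100]])[0].round().astype(int)-np.array([14,14]); k=9
            im=cv2.resize(im0[u0[1]:u0[1]+28,u0[0]:u0[0]+28],None,fx=k,fy=k,interpolation=cv2.INTER_CUBIC)
            def poly(l,w,z,c):
                X=[[*(pv+d*i+n*j),z] for i,j in((l[0],-w),(l[1],-w),(l[1],w),(l[0],w))]
                cv2.polylines(im,[((proj(P,X)-u0+.5)*k-.5).astype(np.int32)],True,c,1)
            poly((-15,15),4.5,117,(255,0,255)); poly((0,32),6,93,(0,255,0)); r.append(im)
        rows.append(np.hstack(r))
    cv2.imwrite(out,np.vstack(rows))
E
python3 - <<'E'
from cat import *
P=viewer.read_camera('top'); catch('pics/top5.png',P,'pics/c5.png',(90,82,74))
E
```

```text
(no output)
```

View pics/c5.png

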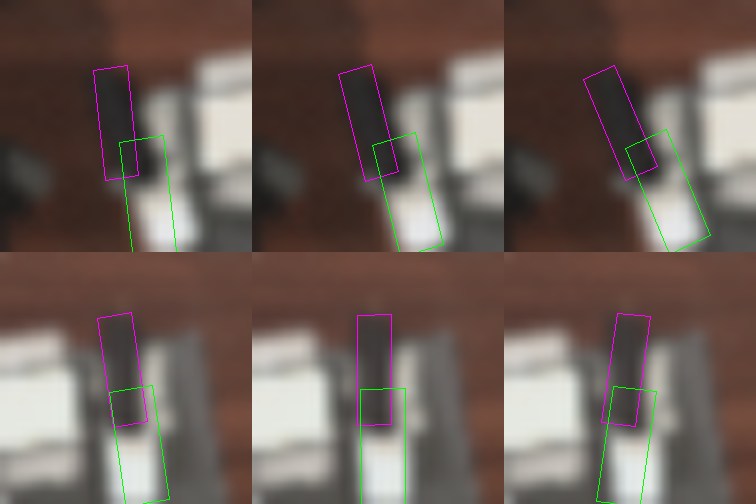

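```bash
python3 -c "
from h import *
go((460.5,275,140,-72.5))"
```

```text
t 11.9 pos [441.6652 261.1498 247.4471] jawyaw 9.666325101298956 F [-0.0943 -0.2681 -0.2057] gw 0.46807159802615567 q [0.3844 0.3077 1.5283 0.0001 1.3058 0.2157]
(460.5, 275, 140, -72.5) -> [0.0105 0.0209 0.1074] turn 82.16632510129895
```

```bash
python3 -m inch '[[0.001,0.002,0,4,0.04],[0.003,0.005,0,12,0.04],[0.005,0.01,0.01,20,0.04],[0.007,0.014,0.02,28,0.04],[0.009,0.018,0.03,36,0.04],[0.0105,0.021,0.045,44,0.04],[0.0105,0.021,0.06,52,0.04],[0.0105,0.021,0.075,60,0.04],[0.0105,0.021,0.09,68,0.04],[0.0105,0.021,0.1,76,0.04],[0.0105,0.021,0.107,82,0.04],[0.0105,0.021,0.107,82,0.04]]'
python3 - <<'E'
from h import *
go((460.5,275,140,-72.5),(460.5,275,97,-72.5))
for c in('top','side'):
    p=shot(c,c+'6')
    im=cv2.cvtColor(p['color'],cv2.COLOR_RGB2BGR)
    x0,x1,y0,y1=(105,215,165,225) if c=='top' else (215,285,100,180)
    cv2.imwrite(f'pics/{c}6z.png',cv2.resize(im[y0:y1,x0:x1],None,fx=7,fy=7,interpolation=cv2.INTER_CUBIC))
E
```

```text
t: 13.1
ee_pos: [461.8, 272.7, 139.3]
tcp_rot: [[0.954, 0.299, -0.002], [0.299, -0.954, -0.001], [-0.002, 0.0, -1.0]]
force: [0.3, 0.4, 0.6]
grip_width: 0.47
t 13.1 pos [461.7698 272.6881 139.2695] jawyaw -72.6155679529266 F [0.3028 0.4455 0.6195] gw 0.470248982767569 q [ 0.3906  0.4546  1.6231 -0.0003  1.0663  1.6581]
(460.5, 275, 140, -72.5) -> [-0.0005 -0.0026 -0.0007] turn -0.11556795292659672
(460.5, 275, 97, -72.5) -> [-0.0004 -0.0026  0.0423] turn -0.11556795292659672
```

View pics/side6z.png

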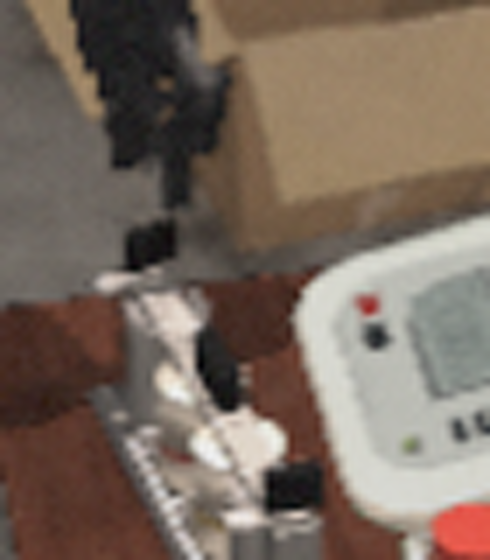

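```bash
python3 -m inch '[[0,-0.002,0.01,0,0.03],[0,-0.0025,0.025,0,0.03],[0,-0.0025,0.037,0,0.03],[0,-0.0025,0.042,0,0.03],[0,-0.0025,0.042,0,0.03],[0,-0.0025,0.042,0,0.03]]'
python3 - <<'E'
from h import *
go((460.5,275,97,-72.5))
for c in('top','side'):
    p=shot(c,c+'7')
    im=cv2.cvtColor(p['color'],cv2.COLOR_RGB2BGR)
    x0,x1,y0,y1=(105,215,165,225) if c=='top' else (215,275,110,170)
    cv2.imwrite(f'pics/{c}7z.png',cv2.resize(im[y0:y1,x0:x1],None,fx=7,fy=7,interpolation=cv2.INTER_CUBIC))
E
```

```text
t: 13.8
ee_pos: [461.2, 276.3, 98.8]
tcp_rot: [[0.954, 0.301, 0.0], [0.301, -0.954, 0.0], [0.0, -0.0, -1.0]]
force: [-0.4, 0.9, 0.0]
grip_width: 0.353
t 13.8 pos [461.2115 276.3082  98.7531] jawyaw -72.49094507971735 F [-0.4261  0.8963  0.0447] gw 0.3531146251025341 q [0.3971 0.5064 1.6665 0.0001 0.9682 1.6623]
(460.5, 275, 97, -72.5) -> [-0.0011  0.001   0.0018] turn 0.009054920282650869
```

View pics/side7z.png

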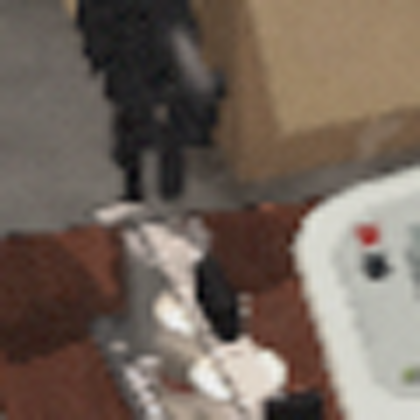

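View pics/top7z.png

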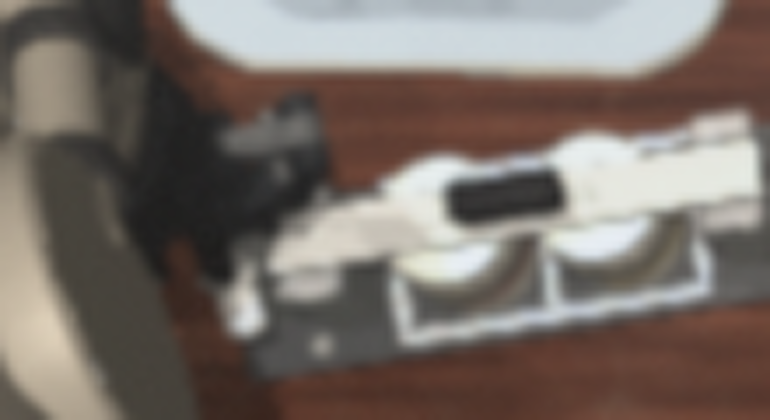

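```bash
python3 -m inch '[[-0.001,0.001,0.0015,0,0.03],[-0.001,0.001,0.0015,0,0.02],[-0.001,0.001,0.0015,0,0.012],[-0.001,0.001,0.0015,0,0.006],[-0.001,0.001,0.0015,0,0.0],[-0.001,0.001,0.0015,0,0],[-0.001,0.001,0.0015,0,0]]' 20;python3 -c "
from h import *
go((460.5,275,97,-72.5))"
```

```text
t: 14.6
ee_pos: [460.4, 273.9, 97.3]
tcp_rot: [[0.954, 0.301, 0.0], [0.301, -0.954, -0.002], [-0.0, 0.002, -1.0]]
force: [-0.2, -5.6, 2.3]
grip_width: 0.1
t 14.6 pos [460.4342 273.9012  97.2513] jawyaw -72.50111847423504 F [-0.224  -5.6113  2.3105] gw 0.09956085951409135 q [ 0.3944  0.5061  1.6722 -0.0018  0.9638  1.6609]
(460.5, 275, 97, -72.5) -> [ 0.0004 -0.001   0.0002] turn -0.0011184742350422994
```

```bash
python3 -m inch '[[0,0.001,0,0,0],[0,0.001,0,-4,0],[0,0.001,0,-8,0],[0,0.001,0,-12,0],[0,0.001,0,-16,0],[0,0.001,0,-20,0],[0,0.001,0,-20,0]]';python3 -c "
from h import *
go((460.5,275,97,9.5))"
```

```text
t: 15.3
ee_pos: [460.5, 273.8, 97.2]
tcp_rot: [[0.793, 0.609, -0.0], [0.609, -0.793, -0.0], [-0.0, 0.0, -1.0]]
force: [-1.3, -2.7, 3.9]
grip_width: 0.102
t 15.3 pos [460.4722 273.7517  97.2075] jawyaw -52.470564059910174 F [-1.2886 -2.7281  3.8799] gw 0.10219825247280515 q [ 0.3934  0.5059  1.6728 -0.0002  0.9632  1.3093]
(460.5, 275, 97, 9.5) -> [ 0.0008 -0.001   0.0002] turn -61.970564059910174
```

```bash
python3 -m inch '[[0,0.0005,0,-6,0],[0,0.0005,0,-12,0],[0,0.0005,0,-18,0],[0,0.0005,0,-24,0],[0,0.0005,0,-30,0],[0,0.0005,0,-36,0],[0,0.0005,0,-42,0],[0,0.0005,0,-48,0],[0,0.0005,0,-53,0],[0,0.0005,0,-57,0],[0,0.0005,0,-60,0],[0,0.0005,0,-60,0]]';python3 -c "
from h import *
go((460.5,275,97,9.5)); print(sensors.get_obs()['torque'])"
```

```text
t: 16.5
ee_pos: [460.7, 273.6, 97.2]
tcp_rot: [[-0.129, 0.992, -0.0], [0.992, 0.129, 0.0], [0.0, -0.0, -1.0]]
force: [-2.4, -2.0, 4.4]
grip_width: 0.095
t 16.5 pos [460.7408 273.5886  97.2077] jawyaw 7.4219600048324885 F [-2.3608 -2.0305  4.3836] gw 0.09493926029926594 q [0.3927 0.5061 1.6725 0.0002 0.9633 0.263 ]
(460.5, 275, 97, 9.5) -> [ 0.0014 -0.0001  0.0002] turn -2.078039995167515
[-0.3743  0.5119  0.0684]
```

```bash
python3 -m inch '[[0,0,0,-1,0],[0,0,0,-2,0],[0,0,0,-3,0],[0,0,0,-3,0]]';python3 -c "
from h import *
go((460.5,275,97,9.5)); print(sensors.get_obs()['torque'])"
```

```text
t: 16.9
ee_pos: [460.7, 273.6, 97.2]
tcp_rot: [[-0.18, 0.984, -0.0], [0.984, 0.18, 0.0], [0.0, -0.0, -1.0]]
force: [-2.5, -1.5, 5.3]
grip_width: 0.103
t 16.9 pos [460.7447 273.5685  97.2297] jawyaw 10.395322427643745 F [-2.4538 -1.5146  5.3245] gw 0.10322758680366244 q [0.3926 0.506  1.6725 0.0003 0.9633 0.211 ]
(460.5, 275, 97, 9.5) -> [0.0015 0.     0.0002] turn 0.8953224276437481
[-0.3361  0.4833 -0.2854]
```

```bash
python3 -m inch '[[0,0,0,-3,0.01],[0,0,0,-3,0.02],[0,0,0,-3,0.03],[0,0,0,-3,0.035],[0,0,-0.02,-3,0.035],[0,0,-0.05,-3,0.035],[-0.01,0,-0.07,0,0.035],[-0.04,0,-0.07,4,0.035],[-0.08,0,-0.07,-10,0.035],[-0.12,0,-0.07,-18,0.035],[-0.16,0,-0.07,-26,0.035],[-0.2,0,-0.07,-34,0.035]]';python3 - <<'E'
from h import *
go((494.2,72.7,140,91.5))
p=shot('side','side8');p=shot('top','top8')
E
```

```text
t: 18.1
ee_pos: [497.2, 78.2, 167.1]
tcp_rot: [[-0.634, 0.773, 0.001], [0.773, 0.634, 0.0], [-0.0, 0.001, -1.0]]
force: [0.3, 0.5, -0.2]
grip_width: 0.413
t 18.1 pos [497.1828  78.1725 167.0572] jawyaw 39.36312991215563 F [ 0.3007  0.536  -0.1839] gw 0.4125896496709383 q [ 0.0035  0.3657  1.6804  0.0002  1.0949 -0.6836]
(494.2, 72.7, 140, 91.5) -> [-0.0023 -0.0058  0.0271] turn -52.13687008784437
```

```bash
python3 -m inch '[[-0.001,-0.003,0,-8,0.03],[-0.002,-0.0055,0,-16,0.03],[-0.002,-0.0055,0,-24,0.03],[-0.002,-0.0055,0,-32,0.03],[-0.002,-0.0055,0.01,-40,0.03],[-0.002,-0.0055,0.02,-48,0.03],[-0.002,-0.0055,0.027,-52,0.03],[-0.002,-0.0055,0.027,-52,0.03],[-0.002,-0.0055,0.027,-52,0.03]]';python3 - <<'E'
from h import *
go((494.2,72.7,97,91.5))
for c in('top','side'):
    p=shot(c,c+'9')
    im=cv2.cvtColor(p['color'],cv2.COLOR_RGB2BGR)
    x0,x1,y0,y1=(125,235,165,225) if c=='top' else (215,285,115,195)
    cv2.imwrite(f'pics/{c}9z.png',cv2.resize(im[y0:y1,x0:x1],None,fx=7,fy=7,interpolation=cv2.INTER_CUBIC))
E
```

```text
t: 19.1
ee_pos: [494.0, 75.1, 140.1]
tcp_rot: [[-1.0, -0.016, -0.0], [-0.016, 1.0, 0.0], [0.0, 0.0, -1.0]]
force: [0.4, -0.4, 0.4]
grip_width: 0.351
t 19.1 pos [493.9687  75.1341 140.0874] jawyaw 90.89892176431894 F [ 0.4487 -0.3629  0.3644] gw 0.3509838131772626 q [-0.0027  0.3925  1.7248  0.0003  1.0243 -1.5894]
(494.2, 72.7, 97, 91.5) -> [-0.0002 -0.0024  0.0431] turn -0.601078235681058
```

View pics/side9z.png

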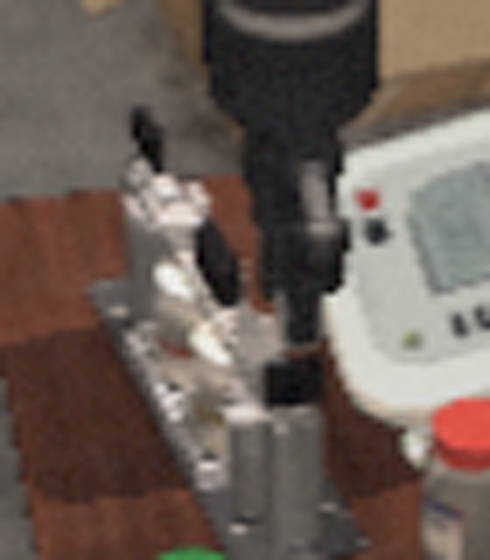

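View pics/top9z.png

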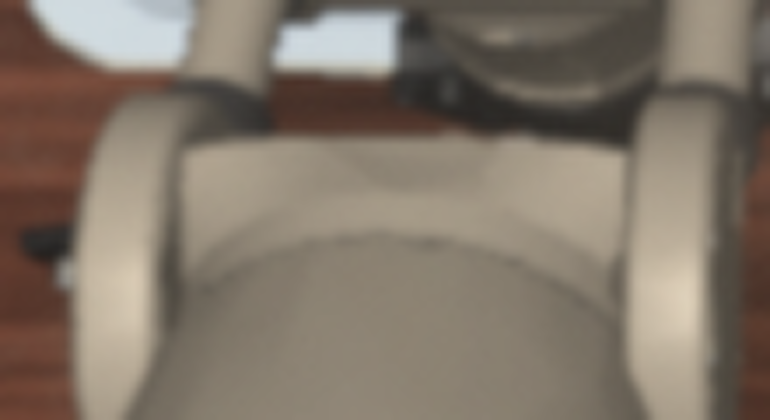

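```bash
python3 -m inch '[[0,-0.0015,0.01,0,0.03],[0,-0.0022,0.025,0,0.03],[0,-0.0022,0.037,0,0.03],[0,-0.0022,0.043,0,0.03],[0,-0.0022,0.043,0,0.03],[0,-0.0022,0.043,0,0.03]]';python3 - <<'E'
from h import *
go((494.2,72.7,97,91.5))
for c in('side',):
    p=shot(c,c+'10')
    im=cv2.cvtColor(p['color'],cv2.COLOR_RGB2BGR)
    cv2.imwrite(f'pics/{c}10z.png',cv2.resize(im[115:195,215:285],None,fx=7,fy=7,interpolation=cv2.INTER_CUBIC))
E
```

```text
t: 19.8
ee_pos: [494.2, 72.4, 97.1]
tcp_rot: [[-1.0, -0.018, 0.0], [-0.018, 1.0, 0.0], [-0.0, 0.0, -1.0]]
force: [-1.0, -0.8, 0.1]
grip_width: 0.352
t 19.8 pos [494.2115  72.3718  97.1107] jawyaw 91.05757142972355 F [-0.9628 -0.7808  0.129 ] gw 0.35196062736896744 q [-0.0082  0.4509  1.7741  0.0001  0.9164 -1.5975]
(494.2, 72.7, 97, 91.5) -> [0.     0.0003 0.0001] turn -0.4424285702764479
```

View pics/side10z.png

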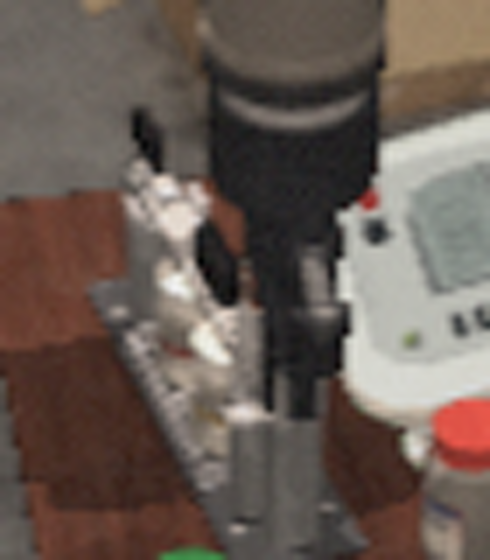

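```bash
python3 -m inch '[[0,0,0,0,0.022],[0,0,0,0,0.015],[0,0,0,0,0.01],[0,0,0,0,0.005],[0,0,0,0,0],[0,0,0,0,0],[0,0,0,0,0]]' 20;python3 -c "
from h import *
go((494.2,72.7,97,91.5)); print(sensors.get_obs()['torque'])"
```

```text
t: 20.55
ee_pos: [494.3, 72.6, 97.4]
tcp_rot: [[-1.0, -0.019, 0.001], [-0.019, 1.0, 0.0], [-0.001, 0.0, -1.0]]
force: [-0.2, 3.3, 4.6]
grip_width: 0.099
t 20.55 pos [494.3036  72.6263  97.3758] jawyaw 91.06801685989596 F [-0.1506  3.2902  4.609 ] gw 0.0991297866489457 q [-0.0079  0.4504  1.7741  0.0006  0.9162 -1.5977]
(494.2, 72.7, 97, 91.5) -> [0.0001 0.0001 0.0004] turn -0.4319831401040375
[0.5344 0.0378 0.0098]
```

Gripped (8.5 mm opening, matching the 9 mm wing). Now turn clockwise.

```bash
python3 -m inch '[[0,0.0005,0,4,0],[0,0.0005,0,9,0],[0,0.0005,0,15,0],[0,0.0005,0,21,0],[0,0.0005,0,27,0],[0,0.0005,0,33,0],[0,0.0005,0,39,0],[0,0.0005,0,45,0],[0,0.0005,0,45,0]]';python3 -c "
from h import *
go((494.2,72.7,97,9.5)); print(sensors.get_obs()['torque'])"
```

```text
t: 21.45
ee_pos: [494.4, 73.0, 97.4]
tcp_rot: [[-0.718, 0.696, 0.001], [0.696, 0.718, 0.0], [-0.001, 0.001, -1.0]]
force: [0.5, 1.9, 5.2]
grip_width: 0.099
t 21.45 pos [494.4034  72.9849  97.3769] jawyaw 45.895627837518475 F [0.5038 1.9041 5.2472] gw 0.09912613884358905 q [-0.0071  0.4505  1.7738  0.0003  0.9161 -0.8083]
(494.2, 72.7, 97, 9.5) -> [-0.0001 -0.0003  0.0004] turn 36.395627837518475
[ 0.4568 -0.0278 -0.0287]
```

```bash
python3 -m inch '[[0,0,0,5,0],[0,0,0,11,0],[0,0,0,17,0],[0,0,0,23,0],[0,0,0,29,0],[0,0,0,33,0],[0,0,0,36,0],[0,0,0,36.5,0],[0,0,0,36.5,0]]';python3 -c "
from h import *
go((494.2,72.7,97,9.5)); print(sensors.get_obs()['torque'])"
python3 -m inch '[[0,0,0,0.5,0],[0,0,0,1,0],[0,0,0,1,0]]';python3 -c "
from h import *
go((494.2,72.7,97,9.5)); print(sensors.get_obs()['torque'])"
```

```text
t: 22.35
ee_pos: [494.6, 73.1, 97.3]
tcp_rot: [[-0.167, 0.986, 0.002], [0.986, 0.167, 0.0], [0.0, 0.002, -1.0]]
force: [2.5, 3.8, 5.3]
grip_width: 0.098
t 22.35 pos [494.6244  73.1108  97.3444] jawyaw 9.621575189156518 F [2.4725 3.8315 5.312 ] gw 0.0978821597994351 q [-0.007   0.4507  1.7737  0.0006  0.9156 -0.1753]
(494.2, 72.7, 97, 9.5) -> [-0.0003 -0.0005  0.0003] turn 0.12157518915651622
[ 0.6964 -0.2516 -0.0017]
t: 22.65
ee_pos: [494.6, 73.1, 97.4]
tcp_rot: [[-0.151, 0.989, 0.002], [0.989, 0.151, 0.0], [-0.0, 0.002, -1.0]]
force: [2.0, 4.0, 4.4]
grip_width: 0.1
t 22.65 pos [494.6363  73.0873  97.37  ] jawyaw 8.672267269838814 F [2.0266 4.0444 4.4399] gw 0.0996133792402486 q [-0.0069  0.4506  1.7736  0.0003  0.9156 -0.1584]
(494.2, 72.7, 97, 9.5) -> [-0.0003 -0.0005  0.0004] turn -0.8277327301611876
[ 0.6814 -0.2133  0.2754]
```

```bash
python3 -m inch '[[0,0,0,0,0.01],[0,0,0,0,0.02],[0,0,0,0,0.03],[0,0,0,0,0.035],[0,0,-0.02,0,0.035],[0,0,-0.05,0,0.035],[0,0,-0.09,0,0.035],[-0.03,0,-0.13,0,0.035],[-0.07,0,-0.15,0,0.035],[-0.11,0,-0.15,0,0.035],[-0.15,0,-0.15,0,0.035],[-0.19,0,-0.15,0,0.035]]';python3 - <<'E'
from cat import *
go((494.2,72.7,97,9.5))
P={}
for c in('top','side'):
    p=P[c]=shot(c,c+'11')
    im=cv2.cvtColor(p['color'],cv2.COLOR_RGB2BGR)
    x0,x1,y0,y1=(125,235,165,225) if c=='top' else (215,285,115,195)
    cv2.imwrite(f'pics/{c}11z.png',cv2.resize(im[y0:y1,x0:x1],None,fx=7,fy=7,interpolation=cv2.INTER_CUBIC))
    for q in ['short_bar','jar_left','jar_right','long_bar']:
        print(c,q,[(np.round(d['centre']),round(d['confidence'],2)) for d in spot_point(p,q)])
catch('pics/top11.png',P['top'],'pics/c11.png',(5,0,-5))
E
```

```text
t: 23.85
ee_pos: [522.0, -116.6, 247.0]
tcp_rot: [[-0.149, 0.989, -0.0], [0.989, 0.149, 0.0], [0.0, -0.0, -1.0]]
force: [0.6, -0.5, 0.3]
grip_width: 0.411
t 23.85 pos [ 521.9958 -116.6215  246.9995] jawyaw 8.57913485943082 F [ 0.6088 -0.5373  0.3192] gw 0.41076302435379025 q [-0.3631  0.3486  1.47   -0.0001  1.3234 -0.5128]
(494.2, 72.7, 97, 9.5) -> [0.1913 0.0008 0.15  ] turn -0.9208651405691768
top short_bar []
top jar_left [(array([473., 201.,   9.]), 0.75)]
top jar_right [(array([482., 145.,  11.]), 0.79)]
top long_bar [(array([477., 178.,  79.]), 0.7)]
side short_bar [(array([ 468., -120.,   -3.]), 0.55)]
side jar_left [(array([435.,  -9.,   2.]), 0.67), (array([472., 201.,   9.]), 0.6)]
side jar_right [(array([482., 144.,  10.]), 0.46)]
side long_bar [(array([480., 169.,  80.]), 0.58)]
```

View pics/top11z.png

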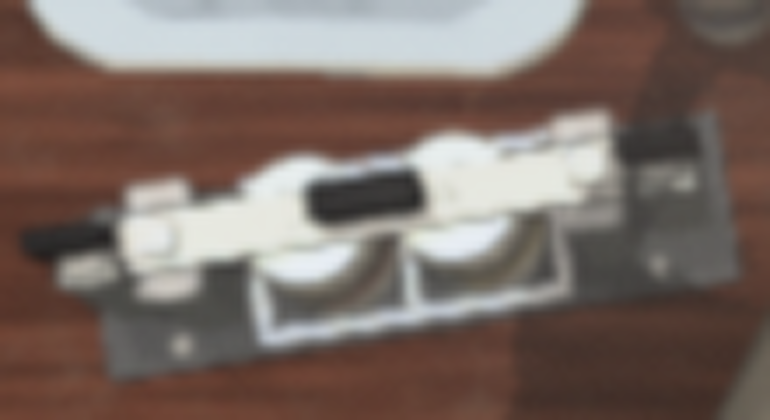

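View pics/side11z.png

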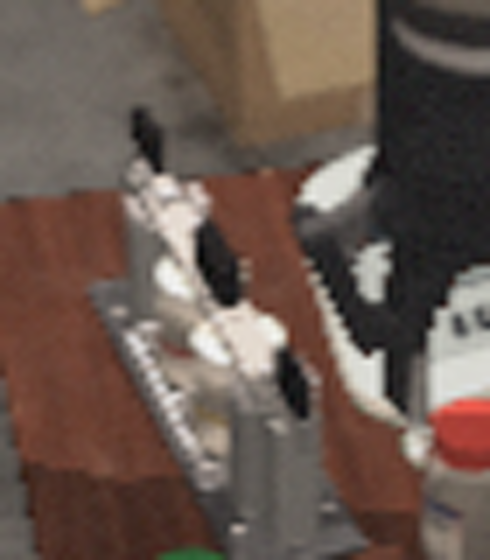

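View pics/c11.png

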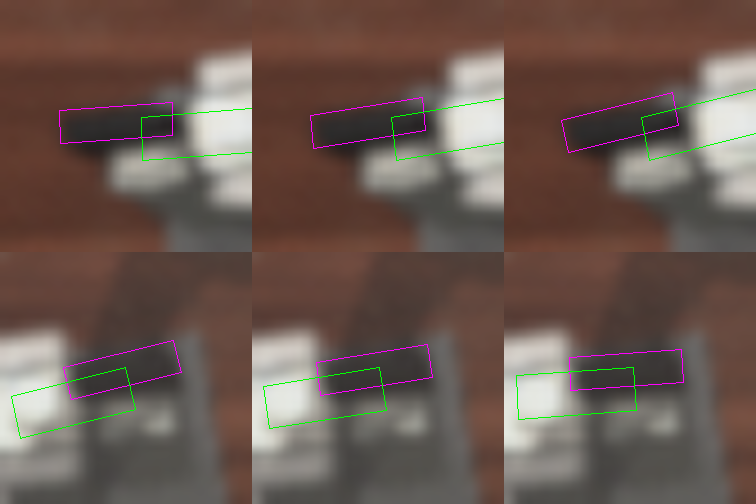

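Run:
```python
from h import *
P=viewer.read_camera('top'); g=cv2.imread('pics/top11.png').max(2).astype(float)
k=6
from scipy.optimize import minimize
for sgn in(1,-1):
  best=[]
  for th in np.arange(-8,9,1):
    m=None
    for dx in np.arange(-3,4,1):
     for dy in np.arange(-4,5,1):
      a=np.radians(9.5); pv=np.array([477.4-sgn*101*np.sin(a)+dx,173.4+sgn*101*np.cos(a)+dy])
      b=a-sgn*np.radians(-th)*-1 if False else a-sgn*np.radians(th)
      d=np.array([-np.sin(b),np.cos(b)]);n=np.array([d[1],-d[0]])
      X=[[*(pv+d*i+n*j),z] for i in(-15,15) for j in(-4.5,4.5) for z in(93,117)]
      u=proj(P,X); o=np.array([135 if sgn>0 else 205,175])-np.array([12,8])
      o=proj(P,[[*np.array([477.4-sgn*101*np.sin(a),173.4+sgn*101*np.cos(a)]),105]])[0].round().astype(int)-12
      h=cv2.convexHull(((u-o+.5)*k).astype(np.float32)).astype(np.int32)
      M=np.zeros((24*k,24*k),np.uint8);cv2.fillConvexPoly(M,h,255)
      w=cv2.resize(cv2.GaussianBlur(M,(0,0),k*0.5),(24,24),interpolation=cv2.INTER_AREA)/255.
      I=g[o[1]:o[1]+24,o[0]:o[0]+24]
      ins=(w*I).sum()/w.sum()
      R=cv2.dilate(w,np.ones((3,3)))-w; out=(R*I).sum()/R.sum()
      s=out-ins
      if m is None or s>m[0]: m=(s,dx,dy)
    best.append((int(th),round(m[0],1),m[1],m[2]))
  print(sgn,best)
```

```text
1 [(-8, np.float64(43.7), np.int64(0), np.int64(2)), (-7, np.float64(44.0), np.int64(0), np.int64(2)), (-6, np.float64(44.4), np.int64(0), np.int64(2)), (-5, np.float64(44.4), np.int64(1), np.int64(2)), (-4, np.float64(44.7), np.int64(1), np.int64(2)), (-3, np.float64(44.8), np.int64(0), np.int64(2)), (-2, np.float64(45.0), np.int64(1), np.int64(2)), (-1, np.float64(45.1), np.int64(0), np.int64(2)), (0, np.float64(44.9), np.int64(0), np.int64(2)), (1, np.float64(44.8), np.int64(1), np.int64(2)), (2, np.float64(45.0), np.int64(0), np.int64(2)), (3, np.float64(44.8), np.int64(0), np.int64(2)), (4, np.float64(44.5), np.int64(0), np.int64(2)), (5, np.float64(44.6), np.int64(0), np.int64(2)), (6, np.float64(44.0), np.int64(0), np.int64(2)), (7, np.float64(43.3), np.int64(1), np.int64(2)), (8, np.float64(43.5), np.int64(0), np.int64(2))]
-1 [(-8, np.float64(36.9), np.int64(1), np.int64(2)), (-7, np.float64(36.7), np.int64(1), np.int64(2)), (-6, np.float64(36.8), np.int64(1), np.int64(2)), (-5, np.float64(36.7), np.int64(1), np.int64(2)), (-4, np.float64(36.5), np.int64(1), np.int64(2)), (-3, np.float64(36.5), np.int64(1), np.int64(2)), (-2, np.float64(36.2), np.int64(1), np.int64(2)), (-1, np.float64(35.8), np.int64(2), np.int64(2)), (0, np.float64(35.8), np.int64(1), np.int64(2)), (1, np.float64(35.6), np.int64(2), np.int64(2)), (2, np.float64(35.2), np.int64(2), np.int64(2)), (3, np.float64(34.9), np.int64(2), np.int64(2)), (4, np.float64(34.6), np.int64(2), np.int64(2)), (5, np.float64(34.4), np.int64(1), np.int64(2)), (6, np.float64(34.1), np.int64(1), np.int64(2)), (7, np.float64(33.9), np.int64(2), np.int64(2)), (8, np.float64(33.6), np.int64(2), np.int64(2))]
```

```bash
python3 -c "
from h import *
print(ctrl.finish_job()); print(sensors.get_obs()['t'])"
```

```text
the job is handed in; nothing more can be done
None
the job is handed in; nothing more can be done
```

The long bar is lying over both jars with its ends seated in the two saddles. Both catches are turned inward over its ends, and I handed the job in at about 24 s on the robot's clock.

- **Bar:** I lowered it slowly. It met the groove floors at the expected 78 mm with 5 N, rose to about 12 N on the last small press, and I opened the fingers there.
- **Catches:** I turned each one by its wing until the twisting force rose to about 0.28 N m, which I took to be its shut stop. The left read a direction of 10.4° and the right 8.7°, either side of the seated bar's 9.5°.
- **Rest of the scene:** The last pictures show both tongues over the bar's ends. The jars are still in their cells, and the short bar and the green jar are where they were. The gripper was clear, at about 247 mm height.

**Less certain:**
- The picture check of catch angles agreed with shut on the left to within a few degrees. On the right it was inconclusive because the wing is dark against dark, so that catch rests on the force and wrist readings.
- The top camera did not find the short bar at the end, probably because the arm hid it. The side camera did find it, within 4 mm of its first position.
- The two cameras disagree by several millimetres along y: up to 5 mm on the jar tops and 9 mm on the seated bar.

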